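# Finish the pinwheel layer of board cartons

## Robot

A 6-joint arm with a two-finger parallel gripper is mounted at the origin on the work surface. World frame = base frame: x ahead of the robot, y to its left, z up, the work surface at z = 0. Lengths are in m, angles in rad, forces in N, time in s.
With the tool pointing down it reaches from about 0.35 to 0.775 m from the base axis. Payload 7.3 kg.
Tool frame: the origin (TCP) lies at the very end of the fingers, on their centre line; the grasp point (between the pads) lies 19 mm behind it (robot.hold_point_z is the distance from the TCP to the grasp point, in m); z points along the fingers, y is the direction in which the jaws open and shut (so a half turn about z gives the same grasp; the last joint's range is limited). The gripper opens to 92 mm and grips with 3 to 60 N. Pads are 19 mm wide; open, the fingers measure 130 mm over their backs; the gripper's body (75 mm by 190 mm) begins 47 mm behind the grasp point.
Start: joints at [-1.377, 0.342, 1.524, -0, 1.275, -0.146], TCP at [0.175, -0.495, 0.227] pointing down, gripper open.
Joint ranges: [-2.53, 2.53], [-0.77, 2.02], [0.04, 2.7], [-1, 4.14], [0.28, 2.66], [-3.11, 3.11]. Speed limits (rad/s): [2.57, 2.57, 3.14, 3.14, 3.14, 3.14].

## Interface

Orientations are given as [roll, pitch, yaw] about the fixed x, y, z axes, in that order (R = Rz(yaw) Ry(pitch) Rx(roll)).
In Python, from cell import monitor, viewer, robot gives the robot as it stands.
- The arm moves only by the tool move_arm, never from a script. Its argument "deltas" is a list of rows, each an object of numbers: "x", "y", "z": the shift along the tool's x, y, z in m; "wx", "wy", "wz": the turn, a rotation vector about the tool's x, y, z in degrees; "hand": the opening, from 0 (shut) to 1 (fully open). In form: [{"x": .., "y": .., "z": .., "wx": .., "wy": .., "wz": .., "hand": ..}, ...]. A call has 1 to 8 rows; each row is the pose to reach, as a shift and turn from the pose commanded when the call began, along the tool's axes at that moment; what a row does not reach only later rows make up. A row lasts 1/8 s, in which the tool goes at most 62.5 mm and 10.7 degrees, less where a joint would pass 70% of its speed; a pose out of reach is approached as far as the arm can. A call with a gripper value outside its range is refused whole. The fingers move at their own pace and stop on an object; "grip_force" is the grip in N (left out, the last holds). Time passes only in rows, so rows that repeat a pose let the fingers close. It gives the time, the measured TCP pose, the force and the opening at its end, in the units of the state.
- monitor.observe(): the state, without advancing time (a new reading comes with each control period).
- viewer.read_camera(name): name is "side" or "top" or "wrist"; returns the picture (400x640x3 uint8, red, green, blue); there is no depth.
- viewer.camera_params(name): a dict with "camera_matrix" (3x3 intrinsics, pixels), "R" (3x3) and "t" (3): a world point X has camera coordinates R X + t. Camera axes: x right, y down, z forward; pixel columns grow to the right and rows downward; lengths in m; the calibration is good to about 2 mm. The wrist camera is an equidistant fisheye: a pixel r from the principal point sees the ray r / f radians off the axis. A picture is of the moment at which its call begins: read the wrist's pose just before it. camera_params takes no time and is no camera call; for the wrist camera it gives the pose at the moment of the call.
- robot.hand_in(): hands the job in, once; it reports no verdict.
The state is a dict: "time": time; "qpos": joint angles; "qvel": joint speeds; "joint_efforts": joint torques, N m; "tool_pos": TCP position; "tool_rot": TCP orientation; "contact_force": force on the tool from outside, world axes, zero at the start; "torque": the same for the moment, N m; "opening": finger opening in m.
Only numpy, scipy, OpenCV 4.12 (cv2) and the standard library are available. Lean on these libraries where they do the work, as an engineer would, in place of code of your own. Each camera call takes 0.05 s, during which the arm holds its last target. There are 200 camera calls.

## Task

Finish the pinwheel layer on the plywood pallet slab: lift the newly formed carton out of the forming block, and with it and the two like cartons waiting on the rubber mat fill the three empty outlines, one carton upright inside each, flat on the slab and square to its outline. The carton already laid stays in its outline; set the cartons down rather than dropping them, do not tip them over, and leave the jar, the square box and the spatula alone.

Things in the scene. Friction and masses are not known exactly. Their poses are not given: they have to be found in the camera images.
- slab: fixed square plywood pallet slab 204 x 204 x 30 mm, origin at the centre of its underside, z up; four outlines 122 x 62 mm are painted in thin dark lines on its top as a pinwheel round a free 60 x 60 mm middle (room for a finger), in the slab's frame centred at (-31,-61) long along x, (61,-31) long along y, (31,61) long along x, (-61,31) long along y, in mm
- place0 (a point): (-31,-61) mm; centre of a painted outline 122 x 62 mm on the slab's top (own height 30 mm); its long side runs along the slab's x. The laid carton stands here at the start
- place1 (a point): (61,-31) mm; centre of a painted outline 122 x 62 mm on the slab's top (own height 30 mm); its long side runs along the slab's y. Empty at the start
- place2 (a point): (31,61) mm; centre of a painted outline 122 x 62 mm on the slab's top (own height 30 mm); its long side runs along the slab's x. Empty at the start
- place3 (a point): (-61,31) mm; centre of a painted outline 122 x 62 mm on the slab's top (own height 30 mm); its long side runs along the slab's y. Empty at the start
- laid: the carton already standing on the slab in place0: a sealed oblong brown cardboard carton, 116 long (own x) x 56 wide (own y) x 60 high, about 0.25 kg; origin at the centre of its underside, z up
- formed: the carton standing in the forming block's cavity: a sealed oblong brown cardboard carton, 116 long (own x) x 56 wide (own y) x 60 high, about 0.25 kg; origin at the centre of its underside, z up
- waiting_a: a carton waiting on the mat: a sealed oblong brown cardboard carton, 116 long (own x) x 56 wide (own y) x 60 high, about 0.25 kg; origin at the centre of its underside, z up
- waiting_b: the other carton waiting on the mat: a sealed oblong brown cardboard carton, 116 long (own x) x 56 wide (own y) x 60 high, about 0.25 kg; origin at the centre of its underside, z up
- block: fixed aluminium forming block 148 (own x) x 88 (own y) x 38 mm high, origin at the centre of its underside; open cavity 120 x 60 mm whose floor is 10 mm above the bench, 2 mm free all round the carton, which stands 32 mm above the block's rim; the middle 84 mm of both long walls is cut down to 20 mm above the bench for the fingers
- mat: fixed black rubber mat 310 (own x) x 150 (own y) x 2 mm, origin at the centre of its underside; the two waiting cartons stand on it. Mat and block may be on either side of the slab
- jar: bystander: white solder-paste jar, radius 32, height 75 mm, origin at the centre of its underside
- square_box: bystander: flat square cardboard box 70 x 70 x 35 mm, origin at the centre of its underside
- spatula: bystander: spatula 200 mm long lying on the bench along its own x, handle to -x, origin under its middle

How it is judged:
By the outcome, as a careful person would: the job done as asked, in the order asked, and still so for the second after the job is handed in, with the robot touching nothing.
It also fails if it takes over 64 s, if anything falls off the work surface, if the arm or the gripper's body presses on something with over 40 N, if the wrist force passes 120 N, or if a joint passes its speed limit or range.

## Working session

There is one attempt and no reset: what is moved stays moved. The work goes in short steps, Python scripts to look and compute and a tool call to move; the robot and the scene stay as the last step left them, time stands still between calls to the robot, and variables do not carry over. Pictures are saved under pics/ and viewed, about 8 in all and at most 12, crops included, and the job is handed in when it is done.

Besides the shell and the picture viewer there is one more tool, called after "Request:" by a JSON object that holds its "api" and its "payload", one argument or row to a line. move_arm: Moves the arm, as the interface text tells. Its arguments: {"type":"object","properties":{"deltas":{"type":"array","items":{"type":"object","properties":{"x":{"type":"number"},"y":{"type":"number"},"z":{"type":"number"},"wx":{"type":"number"},"wy":{"type":"number"},"wz":{"type":"number"},"hand":{"type":"number"}}}},"grip_force":{"type":"number"}},"required":["deltas"]}

```bash
ls; mkdir -p pics; python3 - <<'E'
from cell import monitor, viewer, robot
import cv2,numpy as np
s=monitor.observe()
print({k:np.round(v,4).tolist() for k,v in s.items()})
for n in ("top","side"):
    p=viewer.camera_params(n);print(n,np.round(p["camera_matrix"],2).tolist(),np.round(p["R"],4).tolist(),np.round(p["t"],4).tolist())
    im=viewer.read_camera(n);cv2.imwrite(f"pics/{n}0.png",im[:,:,::-1])
E
```

```text
pics
{'time': 0.0, 'qpos': [-1.377, 0.3427, 1.525, -0.0, 1.2754, -0.146], 'qvel': [0.0007, 0.0008, -0.0007, 0.0009, -0.0016, -0.0003], 'joint_efforts': [0.0005, -43.1235, -24.422, 0.0717, 0.0558, -0.0001], 'tool_pos': [0.1749, -0.4946, 0.2261], 'tool_rot': [-3.1401, -0.0002, 0.3398], 'contact_force': [0.0563, -0.0376, -0.6208], 'torque': [0.0007, -0.0144, -0.0134], 'opening': 0.0918}
top [[438.04, 0.0, 322.77], [0.0, 438.04, 200.96], [0.0, 0.0, 1.0]] [[-0.0179, -0.9995, -0.0254], [-0.9949, 0.0204, -0.0984], [0.0989, 0.0236, -0.9948]] [0.0275, 0.5713, 1.2524]
side [[458.09, 0.0, 312.83], [0.0, 458.09, 202.14], [0.0, 0.0, 1.0]] [[-0.9555, -0.2951, 0.0009], [-0.1805, 0.5818, -0.7931], [0.2335, -0.7579, -0.6091]] [0.5729, 0.1364, 1.1642]
```

View pics/top0.png

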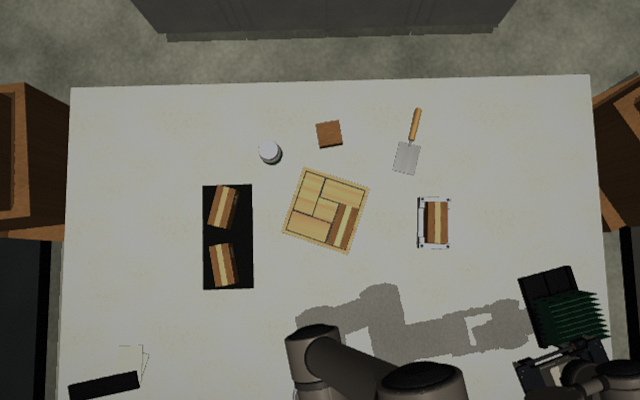

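View pics/side0.png

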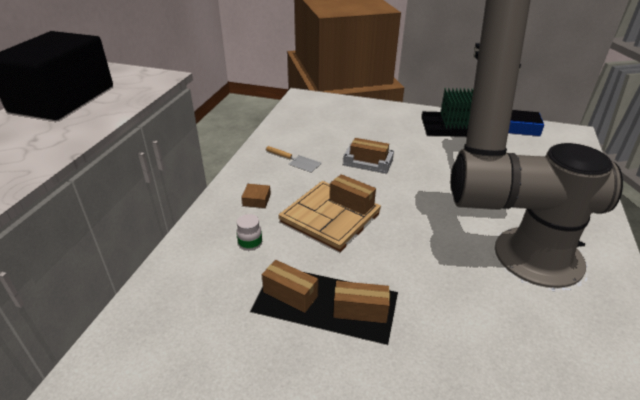

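The top view shows the mat with two cartons at about (222,207) and (222,265), the slab at (326,210) with the laid carton in its lower right outline, and the block with the formed carton at (436,222). The side view agrees. I'll enlarge to read the corners.

```bash
python3 - <<'E'
import cv2
im=cv2.imread("pics/top0.png")
a=cv2.resize(im[160:300,195:285],None,fx=4,fy=4,interpolation=cv2.INTER_CUBIC)   # 360x560
b=cv2.resize(im[160:260,275:375],None,fx=4,fy=4,interpolation=cv2.INTER_CUBIC)   # 400x400
c=cv2.resize(im[190:255,410:460],None,fx=4,fy=4,interpolation=cv2.INTER_CUBIC)   #200x260
import numpy as np
o=np.zeros((560,770,3),np.uint8);o[:560,:360]=a;o[:400,365:765]=b;o[:,:]=o
cv2.imwrite("pics/crop1.png",o)
E
```

```text
(no output)
```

View pics/crop1.png

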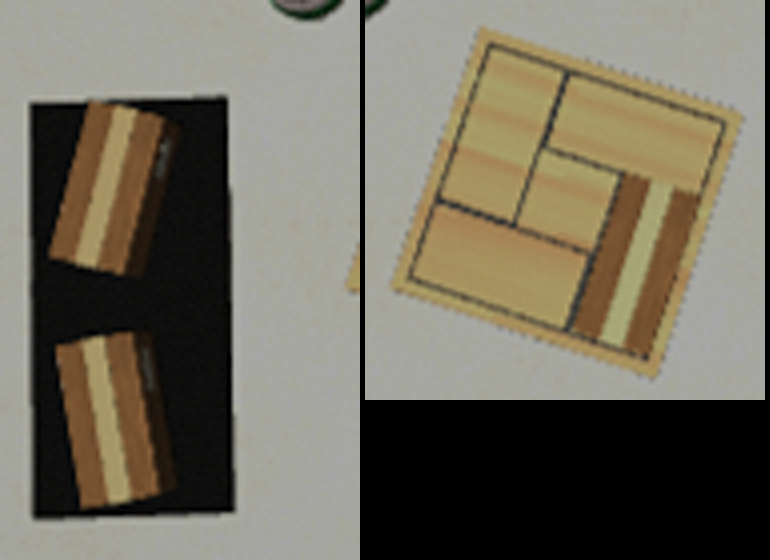

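The crop gives clear corners for both waiting cartons, the slab and its outlines. The slab's frame is turned roughly −17°, with place1 upper right, place2 upper left and place3 lower left. Next I'll fit the poses.

```bash
cat > h.py <<'E'
import numpy as np
from scipy.optimize import least_squares
def proj(p,X,fish=False):
    X=np.atleast_2d(X)@np.array(p["R"]).T+np.array(p["t"]);K=np.array(p["camera_matrix"])
    a=X[:,:2]/X[:,2:]
    if fish:
        r=np.linalg.norm(X[:,:2],axis=1);th=np.arctan2(r,X[:,2]);a=X[:,:2]/r[:,None]*th[:,None]
    return a*[K[0,0],K[1,1]]+K[:2,2]
def place(q,pts):  # q=x,y,yaw ; pts Nx3
    c,s=np.cos(q[2]),np.sin(q[2]);R=np.array([[c,-s],[s,c]]);pts=np.asarray(pts,float)
    return np.c_[pts[:,:2]@R.T+q[:2],pts[:,2]]
def fit(p,pts,uv,q0,fish=False):
    r=least_squares(lambda q:(proj(p,place(q,pts),fish)-uv).ravel(),q0,loss="soft_l1")
    e=proj(p,place(r.x,pts),fish)-uv
    return r.x,np.sqrt((e**2).sum(1).mean())
def rect(lx,ly,z): return np.array([[1,1,0],[1,-1,0],[-1,-1,0],[-1,1,0]])*[lx/2,ly/2,0]+[0,0,z]
def crop(uv,x0,y0,s): return (np.array(uv,float)+.5)/s-.5+[x0,y0]
E
python3 - <<'E'
from h import *
from cell import viewer
import cv2
p=viewer.camera_params("top")
ra=rect(.116,.056,.062)
# corners in order: +x+y (up-left), +x-y (up-right), -x-y (low-right), -x+y(low-left)
A=crop([(90,100),(165,120),(128,276),(49,258)],195,160,4)
B=crop([(55,345),(133,332),(160,496),(82,509)],195,160,4)
S=crop(np.array([(482,28),(744,115),(655,380),(393,290)])-[365,0],275,160,4)
O=crop(np.array([(488,45),(725,122),(650,357),(410,277)])-[365,0],275,160,4)
L=crop(np.array([(622,172),(698,192),(650,355),(575,330)])-[365,0],275,160,4)
F=np.array([(427,201),(447.5,201),(447.5,244),(427,243)])
for n,r,uv in (("wa",ra,A),("wb",ra,B),("slab",rect(.204,.204,.03),S),("outl",rect(.184,.184,.03),O),("laid",rect(.116,.056,.09),L),("form",rect(.116,.056,.07),F)):
    q,e=fit(p,r,uv,[.5,0,0]);print(n,np.round(q[:2]*1000,1),round(np.degrees(q[2]),1),"rms px",round(e,2))
    if n=="slab":
        print(" laid nominal",place(q,[[-.031,-.061,0]])[0])
E
```

```text
wa [558.  305.4] -14.0 rms px 0.41
wb [393.6 305. ] 9.5 rms px 0.25
slab [544.5   9.3] -19.8 rms px 0.47
 laid nominal [ 0.49468628 -0.03764108  0.        ]
outl [546.6   9.3] -19.2 rms px 0.8
laid [497.5 -38.2] -17.7 rms px 0.42
form [ 501.5 -303.6] -2.5 rms px 0.6
```

Request:
{"api": "move_arm", "payload": {
  "deltas": [
    {"x": 0.055,"y": -0.0105,"wz": 4},
    {"x": 0.11,"y": -0.021,"wz": 8},
    {"x": 0.165,"y": -0.0315,"wz": 12},
    {"x": 0.22,"y": -0.042,"wz": 16},
    {"x": 0.275,"y": -0.053,"wz": 20},
    {"x": 0.33,"y": -0.063,"wz": 22},
    {"x": 0.3716,"y": -0.0712,"wz": 22},
    {"x": 0.3716,"y": -0.0712,"wz": 22}
  ]
}}

```text
schema error: expected keys x, y, z, wx, wy, wz, hand
```

```bash
cat > snap.py <<'E'
import sys,cv2,json,numpy as np
from cell import monitor,viewer
n=sys.argv[1]
p=viewer.camera_params("wrist");s=monitor.observe()
im=viewer.read_camera("wrist");cv2.imwrite(f"pics/{n}.png",im[:,:,::-1])
json.dump({k:np.array(v).tolist() for k,v in p.items()},open(f"pics/{n}.json","w"))
print(np.round(s["tool_pos"],4),np.round(s["tool_rot"],4),s["time"])
R=np.array(p["R"]);print("K",np.array(p["camera_matrix"]).round(1).tolist(),"cam pos",(-R.T@np.array(p["t"])).round(4),"axis",R[2].round(3))
E
python3 snap.py w0
```

```text
[ 0.1749 -0.4946  0.2261] [-3.1403e+00 -2.0000e-04  3.3980e-01] 0.1
K [[309.7, 0.0, 314.7], [0.0, 309.7, 195.3], [0.0, 0.0, 1.0]] cam pos [ 0.2415 -0.4717  0.3848] axis [-0.251 -0.086 -0.964]
```

View pics/w0.png

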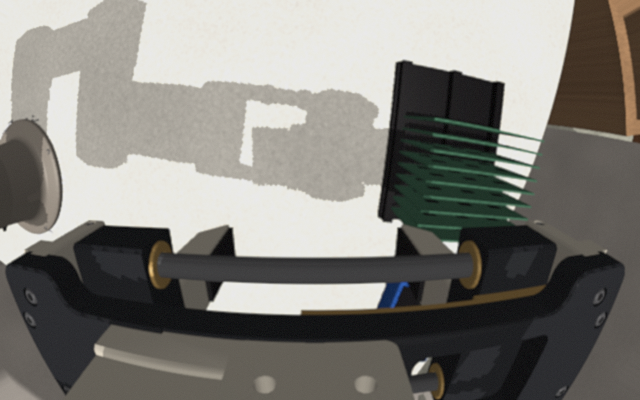

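This wrist frame only shows the start area (the base on the left, the rack on the right), because the move was refused for missing keys. Image up is tool +x, and the clear view is above about row 220. I'll stop short of the block so the carton falls in that clear area.

Request:
{"api": "move_arm", "payload": {
  "deltas": [
    {"x": 0.053,"y": -0.0156,"z": 0,"wx": 0,"wy": 0,"wz": 4,"hand": 1},
    {"x": 0.106,"y": -0.0312,"z": 0,"wx": 0,"wy": 0,"wz": 8,"hand": 1},
    {"x": 0.159,"y": -0.0468,"z": 0,"wx": 0,"wy": 0,"wz": 12,"hand": 1},
    {"x": 0.212,"y": -0.0624,"z": 0,"wx": 0,"wy": 0,"wz": 16,"hand": 1},
    {"x": 0.265,"y": -0.078,"z": 0,"wx": 0,"wy": 0,"wz": 20,"hand": 1},
    {"x": 0.316,"y": -0.0936,"z": 0,"wx": 0,"wy": 0,"wz": 22,"hand": 1},
    {"x": 0.316,"y": -0.0936,"z": 0,"wx": 0,"wy": 0,"wz": 22,"hand": 1},
    {"x": 0.316,"y": -0.0936,"z": 0,"wx": 0,"wy": 0,"wz": 22,"hand": 1}
  ]
}}

```text
time: 1.15
tool_pos: [0.4414, -0.3014, 0.2264]
tool_rot: [-3.142, 0.001, -0.043]
contact_force: [-0.7, 0.1, -0.1]
opening: 0.0921
```

```bash
python3 snap.py w1
```

```text
[ 0.4414 -0.3014  0.2264] [-3.1416e+00  9.0000e-04 -4.3200e-02] 1.15
K [[309.7, 0.0, 314.7], [0.0, 309.7, 195.3], [0.0, 0.0, 1.0]] cam pos [ 0.5121 -0.305   0.385 ] axis [-0.266  0.012 -0.964]
```

View pics/w1.png

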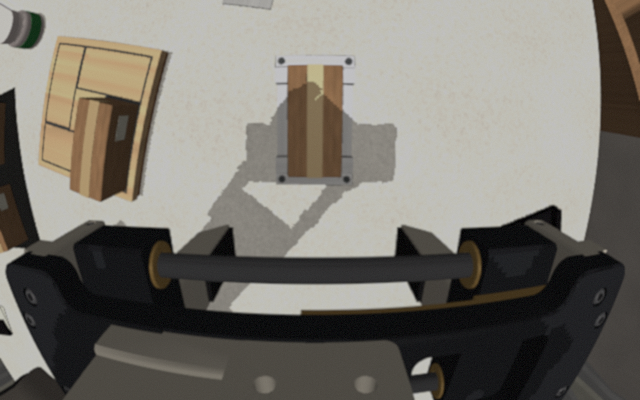

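The formed carton's top spans about (287,65)–(342,178), the block rim (275,56)–(355,185), and the slab is at the left.

```bash
python3 - <<'E'
from h import *
import json
p=json.load(open("pics/w1.json"))
for n,r,uv,q0 in (("form",rect(.116,.056,.07),[(287,65),(342.5,65),(342,178),(288,177)],[.5,-.3,0]),
 ("block",rect(.148,.088,.038),[(275.5,56),(355,56),(354,185),(278.5,184)],[.5,-.3,0]),
 ("slab",rect(.204,.204,.03),[(59,37),(167,51),(132,199),(38,163)],[.545,.01,-.33])):
    q,e=fit(p,r,np.array(uv,float),q0,True);print(n,(q[:2]*1000).round(1),np.degrees(q[2]).round(1),"px",e.round(2), (proj(p,place(q,r),True)-uv).round(1).tolist())
E
```

```text
form [ 502.3 -304.7] -2.5 px 0.42 [[-0.1, 0.1], [0.3, 0.0], [-0.2, -0.6], [0.0, 0.4]]
block [ 502.5 -305.7] -2.2 px 0.71 [[0.2, -0.2], [0.2, -0.5], [0.1, -0.2], [-0.4, 1.2]]
slab [545.9   6.6] -20.7 px 2.73 [[0.2, -2.9], [-2.7, -0.3], [0.5, 3.7], [0.4, 0.1]]
```

Request:
{"api": "move_arm", "payload": {
  "deltas": [
    {"x": 0.05,"y": 0.0004,"z": 0.02,"wx": 0,"wy": 0,"wz": 0,"hand": 1},
    {"x": 0.083,"y": 0.0007,"z": 0.06,"wx": 0,"wy": 0,"wz": 0,"hand": 1},
    {"x": 0.083,"y": 0.0007,"z": 0.11,"wx": 0,"wy": 0,"wz": 0,"hand": 1},
    {"x": 0.083,"y": 0.0007,"z": 0.155,"wx": 0,"wy": 0,"wz": 0,"hand": 1},
    {"x": 0.083,"y": 0.0007,"z": 0.185,"wx": 0,"wy": 0,"wz": 0,"hand": 1},
    {"x": 0.083,"y": 0.0007,"z": 0.196,"wx": 0,"wy": 0,"wz": 0,"hand": 1},
    {"x": 0.083,"y": 0.0007,"z": 0.196,"wx": 0,"wy": 0,"wz": 0,"hand": 0.5},
    {"x": 0.083,"y": 0.0007,"z": 0.196,"wx": 0,"wy": 0,"wz": 0,"hand": 0.5}
  ],
  "grip_force": 20
}}

```text
time: 2.2
tool_pos: [0.5252, -0.3068, 0.0323]
tool_rot: [3.14, -0.002, -0.045]
contact_force: [0.2, 0.3, 0.4]
opening: 0.0759
```

Request:
{"api": "move_arm", "payload": {
  "deltas": [
    {"x": 0,"y": 0,"z": 0,"wx": 0,"wy": 0,"wz": 0,"hand": 0.3},
    {"x": 0,"y": 0,"z": 0,"wx": 0,"wy": 0,"wz": 0,"hand": 0.3},
    {"x": 0,"y": 0,"z": 0,"wx": 0,"wy": 0,"wz": 0,"hand": 0.3}
  ],
  "grip_force": 25
}}

```text
time: 2.58
tool_pos: [0.525, -0.3059, 0.0316]
tool_rot: [3.141, -0.001, -0.044]
contact_force: [-1.1, 1.8, 5.2]
opening: 0.0559
```

The carton is held at an opening of 55.9 mm, so I'll lift and carry it to a viewing pose short of the slab.

Request:
{"api": "move_arm", "payload": {
  "deltas": [
    {"x": 0,"y": 0,"z": -0.015,"wx": 0,"wy": 0,"wz": 0,"hand": 0.3},
    {"x": 0,"y": 0,"z": -0.05,"wx": 0,"wy": 0,"wz": 0,"hand": 0.3},
    {"x": 0,"y": 0,"z": -0.1,"wx": 0,"wy": 0,"wz": 0,"hand": 0.3},
    {"x": 0.004,"y": -0.02,"z": -0.15,"wx": 0,"wy": 0,"wz": -10,"hand": 0.3},
    {"x": 0.012,"y": -0.065,"z": -0.19,"wx": 0,"wy": 0,"wz": -20,"hand": 0.3},
    {"x": 0.02,"y": -0.115,"z": -0.208,"wx": 0,"wy": 0,"wz": -30,"hand": 0.3},
    {"x": 0.03,"y": -0.165,"z": -0.208,"wx": 0,"wy": 0,"wz": -40,"hand": 0.3},
    {"x": 0.036,"y": -0.203,"z": -0.208,"wx": 0,"wy": 0,"wz": -50,"hand": 0.3}
  ]
}}

```text
time: 3.58
tool_pos: [0.5696, -0.1024, 0.2396]
tool_rot: [3.141, -0.0, 0.835]
contact_force: [-0.1, 0.0, -2.1]
opening: 0.0559
```

Request:
{"api": "move_arm", "payload": {
  "deltas": [
    {"x": 0,"y": 0,"z": 0,"wx": 0,"wy": 0,"wz": -10,"hand": 0.3},
    {"x": 0,"y": 0,"z": 0,"wx": 0,"wy": 0,"wz": -18,"hand": 0.3},
    {"x": 0,"y": 0,"z": 0,"wx": 0,"wy": 0,"wz": -23,"hand": 0.3},
    {"x": 0,"y": 0,"z": 0,"wx": 0,"wy": 0,"wz": -23,"hand": 0.3},
    {"x": 0,"y": 0,"z": 0,"wx": 0,"wy": 0,"wz": -23,"hand": 0.3}
  ]
}}

```text
time: 4.2
tool_pos: [0.5694, -0.1046, 0.2389]
tool_rot: [-3.142, 0.0, 1.228]
contact_force: [-0.4, -0.8, -2.4]
opening: 0.0558
```

```bash
python3 snap.py w2
```

```text
[ 0.5694 -0.1046  0.2389] [-3.1415e+00  1.0000e-04  1.2281e+00] 4.2
K [[309.7, 0.0, 314.7], [0.0, 309.7, 195.3], [0.0, 0.0, 1.0]] cam pos [ 0.593  -0.0383  0.3976] axis [-0.091 -0.248 -0.964]
```

View pics/w2.png

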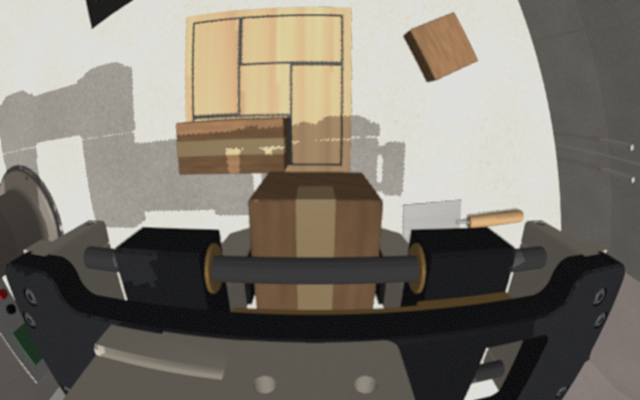

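The slab is fully in view with its lines at (190–345, 15–165). The held carton's front top edge is at row 199, columns 250–380. I'll enlarge the slab.

```bash
python3 -c "
import cv2
im=cv2.imread('pics/w2.png');cv2.imwrite('pics/w2c.png',cv2.resize(im[0:150+50,170:390],None,fx=3,fy=3,interpolation=cv2.INTER_CUBIC))"
```

```text
(no output)
```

View pics/w2c.png

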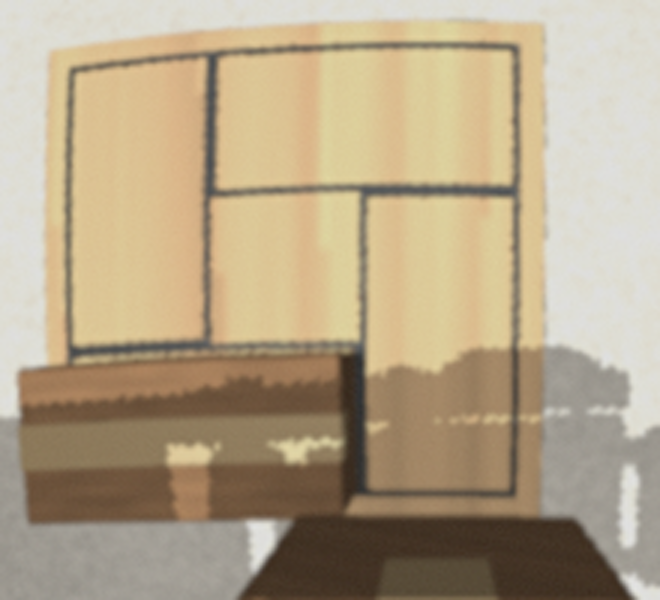

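```bash
python3 - <<'E'
from h import *
import json
p=json.load(open("pics/w2.json"))
P=[(-92,92),(-30,92),(92,92),(92,30),(30,30),(-30,30),(92,-92),(30,-92),(30,-30),(-30,-30),(-92,-30),(102,102),(-102,102),(102,-102)]
uv=crop([(70,70),(212,55),(517,47),(515,189),(362,190),(212,190),(514,494),(360,493),(361,348),(207,344),(71,350),(543,24),(50,52),(540,518)],170,0,3)
pts=np.c_[np.array(P)/1000.,np.full(len(P),.03)]
q,e=fit(p,pts,uv,[.545,.01,-.33],True)
print((q[:2]*1000).round(1),np.degrees(q[2]).round(2),e.round(2),(proj(p,place(q,pts),True)-uv).round(1).tolist())
# held carton in tool frame: top front corners; solve x offset of front face, top height and y
Rt=np.array([[np.cos(1.2281),np.sin(1.2281)],[np.sin(1.2281),-np.cos(1.2281)]])  # cols: tool x, tool y
obs=np.array([(250,199),(380,199),(279,173),(362,173.)])
def m(v):
    X=[]
    for z in (v[2],v[2]-.06):
        for sy in (-1,1):
            d=Rt@[v[0],v[1]+sy*.028];X.append([.5694+d[0],-.1046+d[1],.2389+z])
    return proj(p,np.array(X),True)
r=least_squares(lambda v:(m(v)-obs).ravel(),[.036,0,.04]);print("front x,y,top z",r.x.round(4),(m(r.x)-obs).round(1).tolist())
for g in ((61,-9),(9,61),(-61,9)): print(g,place(q,[[g[0]/1e3,g[1]/1e3,0]])[0].round(4))
# laid carton visible top corners z=.09 (left near, left far, right far)
L=crop([(20,371),(343,354),(344,518),(28,522)],170,0,3)
print("laid",fit(p,rect(.116,.056,.09),L[[1,2,3,0]],[.497,-.038,-.33],True))
E
```

```text
[546.2   9.8] -19.77 1.31 [[-0.2, -0.6], [0.1, -1.1], [0.4, -1.1], [1.2, 0.6], [-0.8, 0.1], [-0.8, 2.3], [0.5, 0.5], [0.4, 0.7], [-0.4, -2.5], [1.2, 0.1], [-1.0, 0.7], [0.0, -0.7], [-0.4, -0.8], [-0.1, 0.7]]
front x,y,top z [0.0331 0.0009 0.029 ] [[4.2, 0.1], [0.9, 0.2], [-6.7, -0.3], [-0.5, -0.2]]
(61, -9) [ 0.6006 -0.0193  0.    ]
(9, 61) [0.5753 0.0641 0.    ]
(-61, 9) [0.4919 0.0389 0.    ]
laid (array([ 0.49812501, -0.03905698, -0.34347972]), np.float64(0.7076060569851989))
```

Two readings, at (−30,30) and (30,−30), are off by more than 2 px. I'll snap the line model to the dark lines in the image.

```bash
cat > icp.py <<'E'
from h import *
import json,cv2,sys
from scipy.ndimage import map_coordinates
def slabfit(name,q,skip,rng=4,it=6):
    p=json.load(open(f"pics/{name}.json"));g=cv2.cvtColor(cv2.imread(f"pics/{name}.png"),cv2.COLOR_BGR2GRAY).astype(float)
    # segments (slab mm): isolated lines ; inset .5 mm (line inside outline)
    segs=dict(top=[(-25,91.5),(88,91.5)],topl=[(-88,91.5),(-36,91.5)],left=[(-91.5,-24),(-91.5,88)],right=[(91.5,-88),(91.5,26)],right2=[(91.5,36),(91.5,88)],
      p2bot=[(-25,30.5),(24,30.5)],p1left=[(30.5,-24),(30.5,25)],p3right=[(-30.5,-24),(-30.5,25)],p1bot=[(36,-91.5),(88,-91.5)],p0top=[(-24,-30.5),(24,-30.5)])
    for k in range(it):
        P=[];U=[];N=[];lab=[]
        for n,(a,b) in segs.items():
            if n in skip: continue
            a,b=np.array(a)/1e3,np.array(b)/1e3
            for t in np.linspace(0,1,25):
                X=np.r_[a+t*(b-a),.03];d=np.r_[(b-a)/np.linalg.norm(b-a)*.002,0]
                u=proj(p,place(q,[X,X+d]),True);nn=(u[1]-u[0])[::-1]*[1,-1];nn/=np.linalg.norm(nn)
                s=np.arange(-rng,rng+.01,.1);pr=map_coordinates(g,[u[0,1]+s*nn[1],u[0,0]+s*nn[0]],order=1,mode="nearest")
                w=np.clip(np.median(pr)-10-pr,0,None)
                if w.max()<15: continue
                i=w.argmax();m=abs(s-s[i])<1.5;sh=(w*s)[m].sum()/w[m].sum()
                P.append(X);U.append(u[0]+sh*nn);N.append(nn);lab.append(n)
        P=np.array(P);U=np.array(U);N=np.array(N)
        f=lambda v:((proj(p,place(v,P),True)-U)*N).sum(1)
        q=least_squares(f,q,loss="soft_l1",f_scale=.3).x;rng=max(2,rng-1)
    e=f(q);print(name,(q[:2]*1e3).round(2),np.degrees(q[2]).round(2),"n",len(e),"rms",np.sqrt((e**2).mean()).round(2))
    for n in segs:
        i=[j for j,l in enumerate(lab) if l==n]
        if i: print("  ",n,len(i),e[i].mean().round(2),e[i].std().round(2))
    return q
E
python3 -c "
from icp import *
slabfit('w2',[.546,.010,-.345],['p0top'])"
```

```text
w2 [546.15   9.49] -19.76 n 120 rms 0.47
   top 24 0.28 0.09
   topl 22 0.06 0.08
   left 23 0.28 0.07
   right 6 -0.54 0.16
   right2 18 -0.36 0.07
   p2bot 19 -0.84 0.08
   p1left 7 0.77 0.07
   p3right 1 -0.54 0.0
```

The slab pose is now consistent at (546.2, 9.5) mm, −19.8°. Next I'll move over place1 and come down to just above it.

Request:
{"api": "move_arm", "payload": {
  "deltas": [
    {"x": 0.04,"y": 0.0003,"z": 0,"wx": 0,"wy": 0,"wz": 0.1,"hand": 0.3},
    {"x": 0.08,"y": 0.0005,"z": 0.02,"wx": 0,"wy": 0,"wz": 0.1,"hand": 0.3},
    {"x": 0.0916,"y": 0.0005,"z": 0.06,"wx": 0,"wy": 0,"wz": 0.1,"hand": 0.3},
    {"x": 0.0916,"y": 0.0005,"z": 0.11,"wx": 0,"wy": 0,"wz": 0.1,"hand": 0.3},
    {"x": 0.0916,"y": 0.0005,"z": 0.145,"wx": 0,"wy": 0,"wz": 0.1,"hand": 0.3},
    {"x": 0.0916,"y": 0.0005,"z": 0.164,"wx": 0,"wy": 0,"wz": 0.1,"hand": 0.3},
    {"x": 0.0916,"y": 0.0005,"z": 0.164,"wx": 0,"wy": 0,"wz": 0.1,"hand": 0.3},
    {"x": 0.0916,"y": 0.0005,"z": 0.164,"wx": 0,"wy": 0,"wz": 0.1,"hand": 0.3}
  ]
}}

```text
time: 5.25
tool_pos: [0.6014, -0.0186, 0.0758]
tool_rot: [3.14, -0.0, 1.228]
contact_force: [-0.9, -0.0, -2.4]
opening: 0.0557
```

```bash
python3 -c "
from cell import monitor
import numpy as np
s=monitor.observe();print(np.round(s['tool_pos'],5),np.degrees(s['tool_rot']),s['contact_force'])"
```

```text
[ 0.60141 -0.0186   0.07579] [ 1.79897028e+02 -1.39616069e-02  7.03426243e+01] [-0.89248798 -0.01946122 -2.40467045]
```

Request:
{"api": "move_arm", "payload": {
  "deltas": [
    {"x": 0,"y": -0.0007,"z": 0.01,"wx": 0,"wy": 0,"wz": 0.1,"hand": 0.3},
    {"x": 0,"y": -0.0007,"z": 0.018,"wx": 0,"wy": 0,"wz": 0.1,"hand": 0.3},
    {"x": 0,"y": -0.0007,"z": 0.022,"wx": 0,"wy": 0,"wz": 0.1,"hand": 0.3},
    {"x": 0,"y": -0.0007,"z": 0.0235,"wx": 0,"wy": 0,"wz": 0.1,"hand": 0.3},
    {"x": 0,"y": -0.0007,"z": 0.0245,"wx": 0,"wy": 0,"wz": 0.1,"hand": 0.3},
    {"x": 0,"y": -0.0007,"z": 0.0245,"wx": 0,"wy": 0,"wz": 0.1,"hand": 0.3}
  ]
}}

```text
time: 6.0
tool_pos: [0.5997, -0.0181, 0.0516]
tool_rot: [-3.142, 0.0, 1.226]
contact_force: [-5.1, 1.6, 7.5]
opening: 0.056
```

Request:
{"api": "move_arm", "payload": {
  "deltas": [
    {"x": 0,"y": 0,"z": -0.0005,"wx": 0,"wy": 0,"wz": 0,"hand": 0.9},
    {"x": 0,"y": 0,"z": -0.0005,"wx": 0,"wy": 0,"wz": 0,"hand": 0.9},
    {"x": 0,"y": 0,"z": -0.0005,"wx": 0,"wy": 0,"wz": 0,"hand": 0.9},
    {"x": 0,"y": 0,"z": -0.02,"wx": 0,"wy": 0,"wz": 0,"hand": 0.9},
    {"x": 0,"y": 0,"z": -0.06,"wx": 0,"wy": 0,"wz": 0,"hand": 1},
    {"x": 0,"y": 0,"z": -0.11,"wx": 0,"wy": 0,"wz": 0,"hand": 1},
    {"x": -0.04,"y": 0,"z": -0.16,"wx": 0,"wy": 0,"wz": 0,"hand": 1},
    {"x": -0.09,"y": 0,"z": -0.19,"wx": 0,"wy": 0,"wz": 0,"hand": 1}
  ]
}}

```text
time: 7.0
tool_pos: [0.5701, -0.1032, 0.2428]
tool_rot: [3.138, -0.0, 1.229]
contact_force: [0.8, -0.1, 0.1]
opening: 0.0917
```

```bash
python3 snap.py w3; python3 -c "
import cv2
im=cv2.imread('pics/w3.png');cv2.imwrite('pics/w3c.png',cv2.resize(im[0:200,170:390],None,fx=3,fy=3,interpolation=cv2.INTER_CUBIC))"
```

```text
[ 0.5701 -0.1032  0.2428] [ 3.1381e+00 -1.0000e-04  1.2288e+00] 7.0
K [[309.7, 0.0, 314.7], [0.0, 309.7, 195.3], [0.0, 0.0, 1.0]] cam pos [ 0.5931 -0.0367  0.4015] axis [-0.087 -0.249 -0.964]
```

View pics/w3c.png

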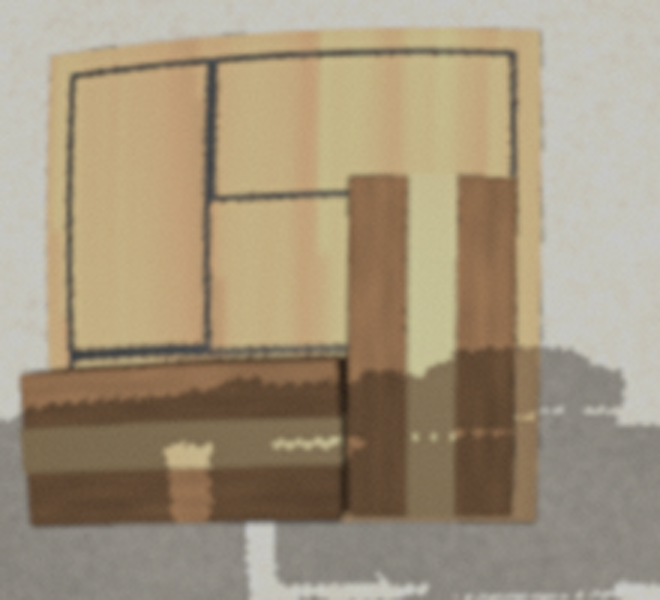

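The formed carton stands in place1, with its top at crop (348–516, 176–516). I'll measure it against the slab.

```bash
python3 - <<'E'
from icp import *
q=slabfit('w3',[.546,.010,-.345],['p0top','p1bot','p1left','right'])
p=json.load(open("pics/w3.json"))
def rel(qc,qs):
    c,s=np.cos(qs[2]),np.sin(qs[2]);d=(qc[:2]-qs[:2])*1e3
    return np.round([c*d[0]+s*d[1],-s*d[0]+c*d[1],np.degrees(qc[2]-qs[2])],1)
uv=crop([(349,175),(516.5,177),(516,516),(347,516)],170,0,3)
qc,e=fit(p,rect(.116,.056,.09),uv,[.59,-.04,1.2],True);print("formed",qc,e,rel(qc,q),(proj(p,place(qc,rect(.116,.056,.09)),True)-uv).round(1).tolist())
L=crop([(22,374),(343,359),(343,519),(31,523)],170,0,3)
ql,e=fit(p,rect(.116,.056,.09),L[[1,2,3,0]],[.497,-.038,-.33],True);print("laid",ql,e,rel(ql,q))
E
```

```text
w3 [546.37   9.35] -19.74 n 71 rms 0.43
   top 18 0.2 0.09
   topl 16 0.08 0.06
   left 17 0.15 0.07
   right2 7 -0.58 0.11
   p2bot 13 -0.85 0.09
formed [ 0.59184374 -0.0387121   1.22388116] 0.7156149770992325 [ 59.  -29.9  89.9] [[-0.3, 0.0], [0.4, -0.4], [-0.9, 0.3], [0.8, 0.1]]
laid [ 0.49831723 -0.03891733 -0.34549517] 0.8200526631748337 [-28.9 -61.7  -0.1]
```

By camera the formed carton is at slab (59.0, −29.9) and by TCP at (59.6, −30.5). It is inside, but only about 1 mm from the line. I'll regrip it and shift it by about +1.7 mm in slab x and −0.6 mm in slab y.

Request:
{"api": "move_arm", "payload": {
  "deltas": [
    {"x": 0.05,"y": 0,"z": 0.02,"wx": 0,"wy": 0,"wz": 0,"hand": 1},
    {"x": 0.09,"y": 0,"z": 0.06,"wx": 0,"wy": 0,"wz": 0,"hand": 1},
    {"x": 0.09,"y": 0,"z": 0.11,"wx": 0,"wy": 0,"wz": 0,"hand": 1},
    {"x": 0.09,"y": 0,"z": 0.15,"wx": 0,"wy": 0,"wz": 0,"hand": 1},
    {"x": 0.09,"y": 0,"z": 0.18,"wx": 0,"wy": 0,"wz": 0,"hand": 0.9},
    {"x": 0.09,"y": 0,"z": 0.19,"wx": 0,"wy": 0,"wz": 0,"hand": 0.8},
    {"x": 0.09,"y": 0,"z": 0.19,"wx": 0,"wy": 0,"wz": 0,"hand": 0.3},
    {"x": 0.09,"y": 0,"z": 0.19,"wx": 0,"wy": 0,"wz": 0,"hand": 0.3}
  ]
}}

```text
time: 8.05
tool_pos: [0.601, -0.0183, 0.0516]
tool_rot: [3.139, -0.0, 1.226]
contact_force: [-2.6, 0.4, 0.2]
opening: 0.0581
```

Request:
{"api": "move_arm", "payload": {
  "deltas": [
    {"x": 0,"y": 0,"z": 0,"wx": 0,"wy": 0,"wz": 0,"hand": 0.3},
    {"x": 0,"y": 0,"z": 0,"wx": 0,"wy": 0,"wz": 0,"hand": 0.3},
    {"x": 0,"y": 0,"z": -0.006,"wx": 0,"wy": 0,"wz": 0,"hand": 0.3},
    {"x": 0,"y": 0,"z": -0.01,"wx": 0,"wy": 0,"wz": 0,"hand": 0.3},
    {"x": 0,"y": 0,"z": -0.01,"wx": 0,"wy": 0,"wz": 0,"hand": 0.3}
  ]
}}

```text
time: 8.68
tool_pos: [0.6, -0.0182, 0.0604]
tool_rot: [3.141, 0.0, 1.226]
contact_force: [-0.1, -0.8, -2.3]
opening: 0.0559
```

```bash
cat > st.py <<'E'
from cell import monitor
import numpy as np
s=monitor.observe();q=[546.25,9.4,np.radians(-19.75)];c,n=np.cos(q[2]),np.sin(q[2]);d=np.array(s['tool_pos'][:2])*1e3-q[:2]
print((np.array(s['tool_pos'])*1e3).round(2),np.degrees(s['tool_rot']).round(2),np.round(s['contact_force'],1),"slab",(c*d[0]+n*d[1]).round(2),(-n*d[0]+c*d[1]).round(2),"open",s["opening"],s["time"])
E
python3 st.py
```

```text
[600.03 -18.21  60.39] [179.98   0.    70.27] [-0.1 -0.8 -2.3] slab 59.95 -7.81 open 0.05589649674445018 8.675
```

Request:
{"api": "move_arm", "payload": {
  "deltas": [
    {"x": -0.0006,"y": 0.0013,"z": 0,"wx": 0,"wy": 0,"wz": 0,"hand": 0.3},
    {"x": -0.0006,"y": 0.0013,"z": 0.004,"wx": 0,"wy": 0,"wz": 0,"hand": 0.3},
    {"x": -0.0006,"y": 0.0013,"z": 0.007,"wx": 0,"wy": 0,"wz": 0,"hand": 0.3},
    {"x": -0.0006,"y": 0.0013,"z": 0.0088,"wx": 0,"wy": 0,"wz": 0,"hand": 0.3},
    {"x": -0.0006,"y": 0.0013,"z": 0.0095,"wx": 0,"wy": 0,"wz": 0,"hand": 0.3},
    {"x": -0.0006,"y": 0.0013,"z": 0.0095,"wx": 0,"wy": 0,"wz": 0,"hand": 0.3}
  ]
}}

```text
time: 9.43
tool_pos: [0.6008, -0.0192, 0.0517]
tool_rot: [3.142, 0.0, 1.226]
contact_force: [-3.8, 0.3, 6.9]
opening: 0.0563
```

```bash
python3 st.py
```

```text
[600.82 -19.18  51.68] [1.7999e+02 1.0000e-02 7.0270e+01] [-3.8  0.3  6.9] slab 61.02 -8.46 open 0.05634718041415674 9.425
```

Request:
{"api": "move_arm", "payload": {
  "deltas": [
    {"x": 0,"y": 0,"z": -0.0005,"wx": 0,"wy": 0,"wz": 0,"hand": 0.9},
    {"x": 0,"y": 0,"z": -0.0005,"wx": 0,"wy": 0,"wz": 0,"hand": 0.9},
    {"x": 0,"y": 0,"z": -0.0005,"wx": 0,"wy": 0,"wz": 0,"hand": 0.9},
    {"x": 0,"y": 0,"z": -0.02,"wx": 0,"wy": 0,"wz": 0,"hand": 0.9},
    {"x": 0,"y": 0,"z": -0.06,"wx": 0,"wy": 0,"wz": 0,"hand": 1},
    {"x": 0,"y": 0,"z": -0.11,"wx": 0,"wy": 0,"wz": 0,"hand": 1},
    {"x": 0,"y": 0,"z": -0.16,"wx": 0,"wy": 0,"wz": 0,"hand": 1},
    {"x": 0,"y": 0,"z": -0.19,"wx": 0,"wy": 0,"wz": 0,"hand": 1}
  ]
}}

```text
time: 10.42
tool_pos: [0.6017, -0.0193, 0.2436]
tool_rot: [3.138, -0.001, 1.226]
contact_force: [0.2, -0.5, -0.2]
opening: 0.092
```

Request:
{"api": "move_arm", "payload": {
  "deltas": [
    {"x": 0.035,"y": -0.027,"z": 0,"wx": 0,"wy": 0,"wz": 10.5,"hand": 1},
    {"x": 0.07,"y": -0.055,"z": 0,"wx": 0,"wy": 0,"wz": 21,"hand": 1},
    {"x": 0.106,"y": -0.082,"z": 0,"wx": 0,"wy": 0,"wz": 31.5,"hand": 1},
    {"x": 0.142,"y": -0.11,"z": 0,"wx": 0,"wy": 0,"wz": 42,"hand": 1},
    {"x": 0.177,"y": -0.137,"z": 0,"wx": 0,"wy": 0,"wz": 52.5,"hand": 1},
    {"x": 0.212,"y": -0.165,"z": 0,"wx": 0,"wy": 0,"wz": 63,"hand": 1},
    {"x": 0.248,"y": -0.192,"z": 0,"wx": 0,"wy": 0,"wz": 73.5,"hand": 1},
    {"x": 0.2835,"y": -0.2196,"z": 0,"wx": 0,"wy": 0,"wz": 84,"hand": 1}
  ]
}}

```text
time: 11.42
tool_pos: [0.4895, 0.3232, 0.2406]
tool_rot: [-3.142, -0.0, -0.246]
contact_force: [1.0, 0.0, 0.1]
opening: 0.0918
```

Request:
{"api": "move_arm", "payload": {
  "deltas": [
    {"x": 0,"y": 0,"z": 0,"wx": 0,"wy": 0,"wz": 0,"hand": 1},
    {"x": 0,"y": 0,"z": 0,"wx": 0,"wy": 0,"wz": 0,"hand": 1}
  ]
}}

```text
time: 11.68
tool_pos: [0.4901, 0.3214, 0.2405]
tool_rot: [3.141, -0.0, -0.237]
contact_force: [-0.1, -0.6, 0.2]
opening: 0.0917
```

```bash
python3 snap.py w4; python3 -c "
import cv2
im=cv2.imread('pics/w4.png');cv2.imwrite('pics/w4c.png',im[0:240,60:560])"
```

```text
[0.4901 0.3214 0.2405] [ 3.1409e+00 -1.0000e-04 -2.3730e-01] 11.675
K [[309.7, 0.0, 314.7], [0.0, 309.7, 195.3], [0.0, 0.0, 1.0]] cam pos [0.5587 0.3044 0.3992] axis [-0.258  0.062 -0.964]
```

View pics/w4c.png

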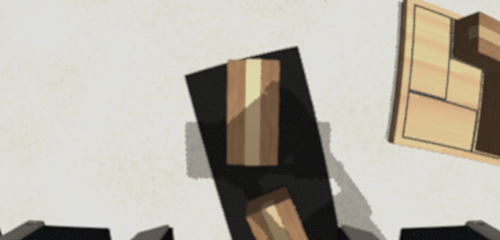

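Waiting_a's top spans crop (227,59)–(280,165), nearly aligned with the tool.

```bash
python3 - <<'E'
from h import *
import json,cv2
p=json.load(open("pics/w4.json"))
uv=np.array([(227,59),(280,60),(278,165),(227,165)],float)+[60,0]
g=cv2.imread("pics/w4.png").max(2)
for r in (80,110,150): 
    row=g[r,275:350].astype(int);d=np.diff(row);print(r,275+d[:37].argmax()+.5,275+37+d[37:].argmin()+.5)
for c in (300,313,327):
    col=g[45:185,c].astype(int);d=np.diff(col);print(c,45+d[:40].argmax()+.5,45+40+d[40:].argmin()+.5)
r=rect(.116,.056,.062)
q,e=fit(p,r,uv,[.558,.305,-.24],True);print(q,np.degrees(q[2]),e,(proj(p,place(q,r),True)-uv).round(1).tolist())
t=-.2373;d=q[:2]-[.4901,.3214];print("tool frame dx,dy",d@[np.cos(t),np.sin(t)],d@[np.sin(t),-np.cos(t)],"yaw diff",np.degrees(q[2]-t))
E
```

```text
80 286.5 338.5
110 286.5 338.5
150 286.5 337.5
300 60.5 164.5
313 58.5 165.5
327 59.5 165.5
[ 0.55914945  0.30588572 -0.24758194] -14.18540046592641 0.40510098693734486 [[0.4, 0.4], [-0.4, -0.2], [-0.2, 0.1], [0.2, -0.3]]
tool frame dx,dy 0.07076150560832922 -0.0011525710191909232 yaw diff -0.5891119874719749
```

Request:
{"api": "move_arm", "payload": {
  "deltas": [
    {"x": 0.03,"y": -0.0012,"z": 0.03,"wx": 0,"wy": 0,"wz": 0.5,"hand": 1},
    {"x": 0.0488,"y": -0.0012,"z": 0.07,"wx": 0,"wy": 0,"wz": 0.5,"hand": 1},
    {"x": 0.0488,"y": -0.0012,"z": 0.12,"wx": 0,"wy": 0,"wz": 0.5,"hand": 1},
    {"x": 0.0488,"y": -0.0012,"z": 0.17,"wx": 0,"wy": 0,"wz": 0.5,"hand": 1},
    {"x": 0.0488,"y": -0.0012,"z": 0.205,"wx": 0,"wy": 0,"wz": 0.5,"hand": 0.9},
    {"x": 0.0488,"y": -0.0012,"z": 0.217,"wx": 0,"wy": 0,"wz": 0.5,"hand": 0.8},
    {"x": 0.0488,"y": -0.0012,"z": 0.217,"wx": 0,"wy": 0,"wz": 0.5,"hand": 0.5},
    {"x": 0.0488,"y": -0.0012,"z": 0.217,"wx": 0,"wy": 0,"wz": 0.5,"hand": 0.3}
  ]
}}

```text
time: 12.72
tool_pos: [0.539, 0.3116, 0.0256]
tool_rot: [-3.14, -0.003, -0.249]
contact_force: [0.6, 0.8, -1.1]
opening: 0.0582
```

Request:
{"api": "move_arm", "payload": {
  "deltas": [
    {"x": 0,"y": 0,"z": 0,"wx": 0,"wy": 0,"wz": 0,"hand": 0.3},
    {"x": 0,"y": 0,"z": 0,"wx": 0,"wy": 0,"wz": 0,"hand": 0.3},
    {"x": 0,"y": 0,"z": 0,"wx": 0,"wy": 0,"wz": 0,"hand": 0.3}
  ]
}}

```text
time: 13.1
tool_pos: [0.539, 0.3117, 0.0256]
tool_rot: [-3.14, -0.003, -0.248]
contact_force: [-0.3, -1.0, 6.8]
opening: 0.0561
```

Request:
{"api": "move_arm", "payload": {
  "deltas": [
    {"x": 0,"y": 0,"z": -0.015,"wx": 0,"wy": 0,"wz": 0,"hand": 0.3},
    {"x": 0,"y": 0,"z": -0.06,"wx": 0,"wy": 0,"wz": 0,"hand": 0.3},
    {"x": 0.01,"y": 0.024,"z": -0.11,"wx": 0,"wy": 0,"wz": 1,"hand": 0.3},
    {"x": 0.03,"y": 0.072,"z": -0.13,"wx": 0,"wy": 0,"wz": 2,"hand": 0.3},
    {"x": 0.053,"y": 0.126,"z": -0.13,"wx": 0,"wy": 0,"wz": 3.5,"hand": 0.3},
    {"x": 0.076,"y": 0.18,"z": -0.13,"wx": 0,"wy": 0,"wz": 5.5,"hand": 0.3},
    {"x": 0.0971,"y": 0.2315,"z": -0.12,"wx": 0,"wy": 0,"wz": 5.5,"hand": 0.3},
    {"x": 0.0971,"y": 0.2315,"z": -0.09,"wx": 0,"wy": 0,"wz": 5.5,"hand": 0.3}
  ]
}}

```text
time: 14.1
tool_pos: [0.5766, 0.0591, 0.1155]
tool_rot: [-3.141, -0.005, -0.349]
contact_force: [0.2, 1.3, -2.7]
opening: 0.0557
```

Request:
{"api": "move_arm", "payload": {
  "deltas": [
    {"x": 0,"y": 0,"z": 0.03,"wx": 0,"wy": 0,"wz": 0,"hand": 0.3},
    {"x": 0,"y": 0,"z": 0.045,"wx": 0,"wy": 0,"wz": 0,"hand": 0.3},
    {"x": 0,"y": 0,"z": 0.045,"wx": 0,"wy": 0,"wz": 0,"hand": 0.3},
    {"x": 0,"y": 0,"z": 0.045,"wx": 0,"wy": 0,"wz": 0,"hand": 0.3}
  ]
}}

```text
time: 14.6
tool_pos: [0.5757, 0.0634, 0.07]
tool_rot: [-3.141, -0.002, -0.344]
contact_force: [-0.1, 0.9, -1.6]
opening: 0.0559
```

```bash
python3 st.py
```

```text
[575.72  63.39  69.97] [-1.7997e+02 -1.2000e-01 -1.9700e+01] [-0.1  0.9 -1.6] slab 9.49 60.78 open 0.0559244975825323 14.6
```

Request:
{"api": "move_arm", "payload": {
  "deltas": [
    {"x": 0.0005,"y": -0.0002,"z": 0.008,"wx": 0,"wy": 0,"wz": 0,"hand": 0.3},
    {"x": 0.0005,"y": -0.0002,"z": 0.013,"wx": 0,"wy": 0,"wz": 0,"hand": 0.3},
    {"x": 0.0005,"y": -0.0002,"z": 0.0155,"wx": 0,"wy": 0,"wz": 0,"hand": 0.3},
    {"x": 0.0005,"y": -0.0002,"z": 0.0168,"wx": 0,"wy": 0,"wz": 0,"hand": 0.3},
    {"x": 0.0005,"y": -0.0002,"z": 0.0175,"wx": 0,"wy": 0,"wz": 0,"hand": 0.3},
    {"x": 0.0005,"y": -0.0002,"z": 0.0175,"wx": 0,"wy": 0,"wz": 0,"hand": 0.3}
  ]
}}

```text
time: 15.35
tool_pos: [0.5751, 0.0632, 0.0535]
tool_rot: [3.142, -0.0, -0.344]
contact_force: [-9.2, -1.3, 16.9]
opening: 0.0557
```

```bash
python3 st.py
```

```text
[575.15  63.16  53.5 ] [ 1.800e+02 -2.000e-02 -1.972e+01] [-9.2 -1.3 16.9] slab 9.03 60.36 open 0.05574789267530506 15.35
```

Request:
{"api": "move_arm", "payload": {
  "deltas": [
    {"x": 0,"y": 0,"z": -0.003,"wx": 0,"wy": 0,"wz": 0,"hand": 0.3},
    {"x": 0.001,"y": -0.0005,"z": -0.004,"wx": 0,"wy": 0,"wz": 0,"hand": 0.3},
    {"x": 0.001,"y": -0.0005,"z": -0.004,"wx": 0,"wy": 0,"wz": 0,"hand": 0.3},
    {"x": 0.001,"y": -0.0005,"z": -0.002,"wx": 0,"wy": 0,"wz": 0,"hand": 0.3},
    {"x": 0.001,"y": -0.0005,"z": -0.001,"wx": 0,"wy": 0,"wz": 0,"hand": 0.3},
    {"x": 0.001,"y": -0.0005,"z": -0.0007,"wx": 0,"wy": 0,"wz": 0,"hand": 0.3}
  ]
}}

```text
time: 16.1
tool_pos: [0.5767, 0.0633, 0.0535]
tool_rot: [-3.142, -0.001, -0.344]
contact_force: [-6.0, -0.3, 14.4]
opening: 0.056
```

```bash
python3 st.py
```

```text
[576.7   63.25  53.51] [-1.7999e+02 -5.0000e-02 -1.9730e+01] [-6.  -0.3 14.4] slab 10.46 60.98 open 0.05597672124626238 16.1
```

Request:
{"api": "move_arm", "payload": {
  "deltas": [
    {"x": 0,"y": 0,"z": -0.0005,"wx": 0,"wy": 0,"wz": 0,"hand": 0.9},
    {"x": 0,"y": 0,"z": -0.0005,"wx": 0,"wy": 0,"wz": 0,"hand": 0.9},
    {"x": 0,"y": 0,"z": -0.0005,"wx": 0,"wy": 0,"wz": 0,"hand": 0.9},
    {"x": 0,"y": 0,"z": -0.02,"wx": 0,"wy": 0,"wz": 0,"hand": 0.9},
    {"x": 0,"y": 0,"z": -0.06,"wx": 0,"wy": 0,"wz": 0,"hand": 1},
    {"x": 0,"y": 0,"z": -0.11,"wx": 0,"wy": 0,"wz": 0,"hand": 1},
    {"x": 0,"y": 0,"z": -0.16,"wx": 0,"wy": 0,"wz": 0,"hand": 1},
    {"x": 0,"y": 0,"z": -0.19,"wx": 0,"wy": 0,"wz": 0,"hand": 1}
  ]
}}

```text
time: 17.1
tool_pos: [0.5772, 0.0633, 0.2446]
tool_rot: [-3.141, -0.003, -0.344]
contact_force: [0.2, 0.4, 0.2]
opening: 0.092
```

Request:
{"api": "move_arm", "payload": {
  "deltas": [
    {"x": -0.045,"y": -0.019,"z": 0,"wx": 0,"wy": 0,"wz": -4,"hand": 1},
    {"x": -0.09,"y": -0.0375,"z": 0,"wx": 0,"wy": 0,"wz": -8,"hand": 1},
    {"x": -0.135,"y": -0.056,"z": 0,"wx": 0,"wy": 0,"wz": -12,"hand": 1},
    {"x": -0.18,"y": -0.075,"z": 0,"wx": 0,"wy": 0,"wz": -16,"hand": 1},
    {"x": -0.225,"y": -0.094,"z": 0,"wx": 0,"wy": 0,"wz": -21,"hand": 1},
    {"x": -0.27,"y": -0.1125,"z": 0,"wx": 0,"wy": 0,"wz": -25,"hand": 1},
    {"x": -0.315,"y": -0.1314,"z": 0,"wx": 0,"wy": 0,"wz": -29,"hand": 1},
    {"x": -0.315,"y": -0.1314,"z": 0,"wx": 0,"wy": 0,"wz": -29,"hand": 1}
  ]
}}

```text
time: 18.1
tool_pos: [0.3223, 0.2949, 0.242]
tool_rot: [-3.141, 0.0, 0.167]
contact_force: [-0.1, -0.1, -0.0]
opening: 0.0916
```

Request:
{"api": "move_arm", "payload": {
  "deltas": [
    {"x": 0,"y": 0,"z": 0,"wx": 0,"wy": 0,"wz": 0,"hand": 1},
    {"x": 0,"y": 0,"z": 0,"wx": 0,"wy": 0,"wz": 0,"hand": 1}
  ]
}}

```text
time: 18.35
tool_pos: [0.3253, 0.2927, 0.2418]
tool_rot: [3.141, -0.0, 0.16]
contact_force: [-0.2, -0.5, -0.9]
opening: 0.0921
```

```bash
python3 snap.py w5; python3 -c "
import cv2
im=cv2.imread('pics/w5.png');cv2.imwrite('pics/w5c.png',im[0:240,60:600])"
```

```text
[0.3253 0.2927 0.2418] [ 3.1413 -0.      0.1599] 18.35
K [[309.7, 0.0, 314.7], [0.0, 309.7, 195.3], [0.0, 0.0, 1.0]] cam pos [0.395  0.3035 0.4004] axis [-0.262 -0.042 -0.964]
```

View pics/w5c.png

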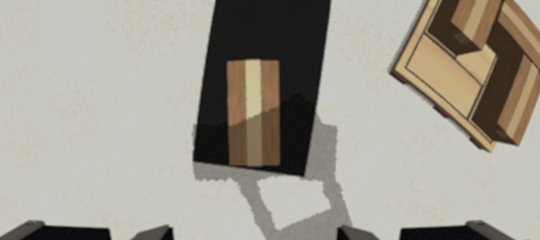

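Waiting_b's top spans crop (227,60)–(280,165). The slab with its placed cartons shows at the right.

```bash
python3 - <<'E'
from h import *
import json,cv2
p=json.load(open("pics/w5.json"))
uv=np.array([(227,60),(279.5,60.5),(280,165),(228.5,165)],float)+[60,0]
g=cv2.imread("pics/w5.png").max(2)
for r in (80,110,150): 
    row=g[r,275:350].astype(int);d=np.diff(row);print(r,275+d[:37].argmax()+.5,275+37+d[37:].argmin()+.5)
for c in (300,313,327):
    col=g[45:185,c].astype(int);d=np.diff(col);print(c,45+d[:40].argmax()+.5,45+40+d[40:].argmin()+.5)
r=rect(.116,.056,.062)
q,e=fit(p,r,uv,[.39,.305,.16],True);print(q,np.degrees(q[2]),e,(proj(p,place(q,r),True)-uv).round(1).tolist())
t=.1599;d=q[:2]-[.3253,.2927];print("tool frame dx,dy",d@[np.cos(t),np.sin(t)],d@[np.sin(t),-np.cos(t)],"yaw diff",np.degrees(q[2]-t))
E
```

```text
80 286.5 338.5
110 287.5 339.5
150 288.5 339.5
300 59.5 165.5
313 58.5 166.5
327 59.5 164.5
[0.39447697 0.30456353 0.16570102] 9.49396934807832 0.5441127151180541 [[0.4, 0.4], [-0.1, -0.5], [-0.7, -0.1], [0.3, 0.2]]
tool frame dx,dy 0.07018339469806088 -0.0006978647721490656 yaw diff 0.33237420393645645
```

Request:
{"api": "move_arm", "payload": {
  "deltas": [
    {"x": 0.03,"y": -0.0007,"z": 0.03,"wx": 0,"wy": 0,"wz": -0.3,"hand": 1},
    {"x": 0.0482,"y": -0.0007,"z": 0.07,"wx": 0,"wy": 0,"wz": -0.3,"hand": 1},
    {"x": 0.0482,"y": -0.0007,"z": 0.12,"wx": 0,"wy": 0,"wz": -0.3,"hand": 1},
    {"x": 0.0482,"y": -0.0007,"z": 0.17,"wx": 0,"wy": 0,"wz": -0.3,"hand": 1},
    {"x": 0.0482,"y": -0.0007,"z": 0.205,"wx": 0,"wy": 0,"wz": -0.3,"hand": 0.9},
    {"x": 0.0482,"y": -0.0007,"z": 0.218,"wx": 0,"wy": 0,"wz": -0.3,"hand": 0.8},
    {"x": 0.0482,"y": -0.0007,"z": 0.218,"wx": 0,"wy": 0,"wz": -0.3,"hand": 0.5},
    {"x": 0.0482,"y": -0.0007,"z": 0.218,"wx": 0,"wy": 0,"wz": -0.3,"hand": 0.3}
  ]
}}

```text
time: 19.4
tool_pos: [0.373, 0.3021, 0.0252]
tool_rot: [-3.141, -0.002, 0.167]
contact_force: [0.0, -0.8, -0.1]
opening: 0.0583
```

Request:
{"api": "move_arm", "payload": {
  "deltas": [
    {"x": 0,"y": 0,"z": 0,"wx": 0,"wy": 0,"wz": 0,"hand": 0.3},
    {"x": 0,"y": 0,"z": 0,"wx": 0,"wy": 0,"wz": 0,"hand": 0.3},
    {"x": 0,"y": 0,"z": 0,"wx": 0,"wy": 0,"wz": 0,"hand": 0.3}
  ]
}}

```text
time: 19.77
tool_pos: [0.3729, 0.3022, 0.0252]
tool_rot: [-3.141, -0.003, 0.167]
contact_force: [0.4, -2.2, 6.7]
opening: 0.0558
```

```bash
python3 st.py
```

```text
[372.89 302.2   25.22] [-1.7996e+02 -1.7000e-01  9.5700e+00] [ 0.4 -2.2  6.7] slab -262.11 216.99 open 0.055768183909079415 19.775
```

Request:
{"api": "move_arm", "payload": {
  "deltas": [
    {"x": 0,"y": 0,"z": -0.015,"wx": 0,"wy": 0,"wz": 0,"hand": 0.3},
    {"x": 0,"y": 0,"z": -0.06,"wx": 0,"wy": 0,"wz": 0,"hand": 0.3},
    {"x": 0.008,"y": 0.03,"z": -0.11,"wx": 0,"wy": 0,"wz": -10.1,"hand": 0.3},
    {"x": 0.021,"y": 0.08,"z": -0.135,"wx": 0,"wy": 0,"wz": -20.2,"hand": 0.3},
    {"x": 0.034,"y": 0.13,"z": -0.14,"wx": 0,"wy": 0,"wz": -30.3,"hand": 0.3},
    {"x": 0.047,"y": 0.18,"z": -0.14,"wx": 0,"wy": 0,"wz": -40.4,"hand": 0.3},
    {"x": 0.06,"y": 0.23,"z": -0.14,"wx": 0,"wy": 0,"wz": -50.5,"hand": 0.3},
    {"x": 0.0736,"y": 0.2795,"z": -0.14,"wx": 0,"wy": 0,"wz": -60.7,"hand": 0.3}
  ]
}}

```text
time: 20.78
tool_pos: [0.4897, 0.0406, 0.1649]
tool_rot: [3.141, -0.0, 1.198]
contact_force: [1.6, -0.1, -1.9]
opening: 0.0555
```

Request:
{"api": "move_arm", "payload": {
  "deltas": [
    {"x": 0,"y": 0,"z": 0,"wx": 0,"wy": 0,"wz": 0,"hand": 0.3},
    {"x": 0,"y": 0,"z": 0.01,"wx": 0,"wy": 0,"wz": 0,"hand": 0.3},
    {"x": 0,"y": 0,"z": 0.01,"wx": 0,"wy": 0,"wz": 0,"hand": 0.3}
  ]
}}

```text
time: 21.15
tool_pos: [0.4881, 0.0432, 0.1531]
tool_rot: [-3.139, 0.001, 1.192]
contact_force: [-0.2, 0.5, -1.8]
opening: 0.0558
```

```bash
python3 st.py
```

```text
[488.13  43.18 153.07] [-1.7986e+02  4.0000e-02  6.8320e+01] [-0.2  0.5 -1.8] slab -66.12 12.15 open 0.05580744000187715 21.15
```

Request:
{"api": "move_arm", "payload": {
  "deltas": [
    {"x": -0.0027,"y": 0.0053,"z": 0,"wx": 0,"wy": 0,"wz": -1.9,"hand": 0.3},
    {"x": -0.0027,"y": 0.0053,"z": 0.03,"wx": 0,"wy": 0,"wz": -1.9,"hand": 0.3},
    {"x": -0.0027,"y": 0.0053,"z": 0.06,"wx": 0,"wy": 0,"wz": -1.9,"hand": 0.3},
    {"x": -0.0027,"y": 0.0053,"z": 0.078,"wx": 0,"wy": 0,"wz": -1.9,"hand": 0.3},
    {"x": -0.0027,"y": 0.0053,"z": 0.078,"wx": 0,"wy": 0,"wz": -1.9,"hand": 0.3},
    {"x": -0.0027,"y": 0.0053,"z": 0.078,"wx": 0,"wy": 0,"wz": -1.9,"hand": 0.3}
  ]
}}

```text
time: 21.9
tool_pos: [0.4938, 0.0382, 0.0767]
tool_rot: [3.141, -0.0, 1.226]
contact_force: [0.5, -0.5, -1.3]
opening: 0.0559
```

```bash
python3 st.py
```

```text
[493.81  38.16  76.68] [ 1.7994e+02 -1.0000e-02  7.0230e+01] [ 0.5 -0.5 -1.3] slab -59.08 9.35 open 0.05591465883750932 21.9
```

Request:
{"api": "move_arm", "payload": {
  "deltas": [
    {"x": 0,"y": -0.0015,"z": 0.008,"wx": 0,"wy": 0,"wz": 0,"hand": 0.3},
    {"x": 0,"y": -0.0015,"z": 0.016,"wx": 0,"wy": 0,"wz": 0,"hand": 0.3},
    {"x": 0,"y": -0.0015,"z": 0.02,"wx": 0,"wy": 0,"wz": 0,"hand": 0.3},
    {"x": 0,"y": -0.0015,"z": 0.0225,"wx": 0,"wy": 0,"wz": 0,"hand": 0.3},
    {"x": 0,"y": -0.0015,"z": 0.0236,"wx": 0,"wy": 0,"wz": 0,"hand": 0.3},
    {"x": 0,"y": -0.0015,"z": 0.0236,"wx": 0,"wy": 0,"wz": 0,"hand": 0.3}
  ]
}}

```text
time: 22.65
tool_pos: [0.4919, 0.0379, 0.0532]
tool_rot: [3.142, 0.0, 1.225]
contact_force: [-3.3, -0.4, 8.3]
opening: 0.0561
```

```bash
python3 st.py
```

```text
[491.91  37.94  53.17] [1.800e+02 1.000e-02 7.018e+01] [-3.3 -0.4  8.3] slab -60.79 8.5 open 0.05606941225274863 22.65
```

Request:
{"api": "move_arm", "payload": {
  "deltas": [
    {"x": 0,"y": 0,"z": -0.0005,"wx": 0,"wy": 0,"wz": 0,"hand": 0.9},
    {"x": 0,"y": 0,"z": -0.0005,"wx": 0,"wy": 0,"wz": 0,"hand": 0.9},
    {"x": 0,"y": 0,"z": -0.0005,"wx": 0,"wy": 0,"wz": 0,"hand": 0.9},
    {"x": 0,"y": 0,"z": -0.02,"wx": 0,"wy": 0,"wz": 0,"hand": 0.9},
    {"x": 0,"y": 0,"z": -0.06,"wx": 0,"wy": 0,"wz": 0,"hand": 1},
    {"x": 0,"y": 0,"z": -0.11,"wx": 0,"wy": 0,"wz": 0,"hand": 1},
    {"x": 0,"y": 0,"z": -0.16,"wx": 0,"wy": 0,"wz": 0,"hand": 1},
    {"x": 0,"y": 0,"z": -0.19,"wx": 0,"wy": 0,"wz": 0,"hand": 1}
  ]
}}

```text
time: 23.65
tool_pos: [0.4926, 0.038, 0.2449]
tool_rot: [3.138, -0.001, 1.225]
contact_force: [0.1, 0.3, -0.9]
opening: 0.0918
```

Request:
{"api": "move_arm", "payload": {
  "deltas": [
    {"x": -0.036,"y": 0.029,"z": -0.01,"wx": 0,"wy": 0,"wz": 0,"hand": 1},
    {"x": -0.072,"y": 0.058,"z": -0.03,"wx": 0,"wy": 0,"wz": 0,"hand": 1},
    {"x": -0.107,"y": 0.087,"z": -0.04,"wx": 0,"wy": 0,"wz": 0,"hand": 1},
    {"x": -0.107,"y": 0.087,"z": -0.04,"wx": 0,"wy": 0,"wz": 0,"hand": 1},
    {"x": -0.107,"y": 0.087,"z": -0.04,"wx": 0,"wy": 0,"wz": 0,"hand": 1}
  ]
}}

```text
time: 24.28
tool_pos: [0.5372, -0.0917, 0.2817]
tool_rot: [-3.14, -0.0, 1.225]
contact_force: [0.3, 0.5, 0.1]
opening: 0.0917
```

```bash
python3 snap.py w6; python3 -c "
import cv2
im=cv2.imread('pics/w6.png');cv2.imwrite('pics/w6c.png',cv2.resize(im[0:200,180:430],None,fx=3,fy=3,interpolation=cv2.INTER_CUBIC))"
```

```text
[ 0.5372 -0.0917  0.2817] [-3.1402e+00 -3.0000e-04  1.2246e+00] 24.275
K [[309.7, 0.0, 314.7], [0.0, 309.7, 195.3], [0.0, 0.0, 1.0]] cam pos [ 0.5612 -0.0256  0.4404] axis [-0.093 -0.247 -0.965]
```

View pics/w6c.png

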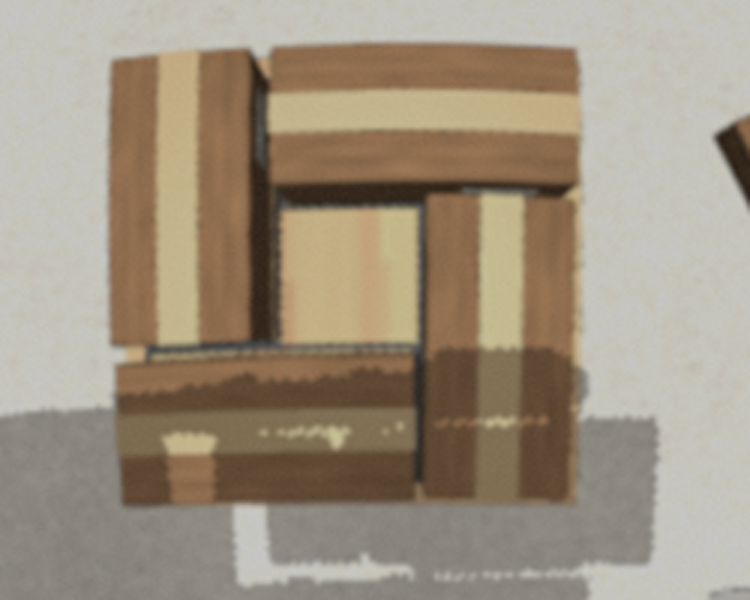

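All four cartons stand square in the pinwheel, with free gaps between them. I'll fit the positions.

```bash
python3 - <<'E'
from h import *
import json
p=json.load(open("pics/w6.json"));qs=np.array([.54625,.0094,np.radians(-19.75)]);c,s=np.cos(qs[2]),np.sin(qs[2])
r=rect(.116,.056,.09)
D={"p1":([(425,193),(577,196),(575,500),(422,498)],1),"p2":([(577,47),(578,186),(272,187),(270,48)],0),
"p3":([(110,60),(249,50),(251,343),(110,345)],1),"laid":([(413,354),(414,500),(122,505),(117,366)],0)}
for n,(uv,a) in D.items():
    q,e=fit(p,r,crop(uv,180,0,3),[.546,.01,qs[2]+a*np.pi/2],True);d=(q[:2]-qs[:2])*1e3
    print(n,np.round([c*d[0]+s*d[1],-s*d[0]+c*d[1],np.degrees(q[2]-qs[2])-90*a],1),"px",e.round(2))
# predicted free middle/line corners
print(((proj(p,place(qs,[[.030,.030,.03],[.030,-.030,.03],[-.030,-.030,.03],[-.030,.030,.03],[.102,-.102,.03],[.092,-.092,.03]]),True)-[180,0]+.5)*3-.5).round(0).tolist())
E
```

```text
p1 [ 60.6 -30.5  -0. ] px 1.05
p2 [32.2 59.6  0.5] px 0.49
p3 [-61.5  29.8   0. ] px 0.78
laid [-29.7 -62.    0.5] px 0.73
[[418.0, 209.0], [418.0, 344.0], [281.0, 345.0], [280.0, 211.0], [576.0, 506.0], [555.0, 484.0]]
```

Fitted errors are at most 1.4 mm and 0.5°, against 3 mm of free room per side, and the arm is clear at z = 0.28 m. I'll hand in.

```bash
python3 -c "
from cell import robot
print(robot.hand_in())"
```

```text
the job is handed in; nothing more can be done
None
```

I filled the three empty outlines and handed the job in at about 24 s of the 64 s allowed. The formed carton went first, out of the block into place1. Then waiting_a went into place2 and waiting_b into place3. I regripped the formed carton once to centre it, and nudged waiting_a about 1 mm before letting go.

The last wrist-camera check before hand-in showed all four cartons upright and square in the pinwheel. Offsets from each outline's centre, with 3 mm free on each side:

| Outline | Carton | Offset in slab x, y (mm) | Turn |
|---|---|---|---|
| place1 | formed | −0.4, +0.5 | 0° |
| place2 | waiting_a | +1.2, −1.4 | 0.5° |
| place3 | waiting_b | −0.5, −1.2 | 0° |
| place0 | laid | +1.3, −1.0 | 0.5° |

- **Disagreement:** the arm's own reading at release put waiting_a within about 0.5 mm of centre, while the camera fit put it 1.4 mm off. Both leave it inside the outline.
- **Laid carton:** it was never touched. Its camera reading shifted by up to 0.8 mm between looks, which is measurement scatter.
- **Forces:** the largest contact force reported at the end of a move was about 19 N, when setting down waiting_a.
- **Not checked:** I did not take a final picture of the jar, square box and spatula, but no move went near them.

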